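# Tip a tall magazine of balm tins into the packing lane

## Task

Carry the tall teal magazine to the white packing lane and lean it, with its three tins still inside, on the black ledge bar between the yellow cheeks: foot on the bench, mouth over the lane; then let go of it. Take it again by its lower half and lift its foot so that it tips on past level and all three tins roll on edge into the lane, then let the empty magazine back down to lean on the ledge as before and release it. Leave the two brown bottles and the teal-and-white box alone.

Things in the scene. Friction and masses are not known exactly. Their poses are not given: they have to be found in the camera images.
- magazine: Tall open-topped teal plastic magazine, loose, 200 mm high, 72 by 40 mm outside, walls and floor 4 mm, about 0.16 kg empty, 0.34 kg full. Starts upright on the bench with three tins stacked on edge inside. Origin: centre of its underside; z along its height to the mouth, x across the 72 mm depth, y across the 40 mm width (grip this width, closing along y). Both x sides are alike.
- mouth (a point): Centre of the magazine's open mouth, on its z axis 200 mm above its origin; the axes are the magazine's.
- lane: White packing lane fixed to the bench: a narrow open trough. Origin: on the bench under the ledge bar; x runs along the lane away from the bar, y across, z up. Inside it is 48 mm wide (60 outside), from x 5 to 274 mm, floor top at z 4 mm, side and far end walls 50 mm high. On the other side of the bar (x negative) is bare bench with a flat grey patch, x -150 to -50 mm, for the magazine's foot.
- ledge (a point): Top of the black ledge bar at its middle, 57 mm above the bench, over the lane's origin; axes as the lane's. The bar runs along y, 10 mm thick, over a solid end wall. A yellow cheek stands at each end of it: 52 mm apart inside, 12 mm thick, 16 mm long in x, tops 78 mm above the bench.
- foot_spot (a point): Middle of the grey patch, on the bench 100 mm before the bar; axes as the lane's. With the magazine's lower foot edge (one of its 40 mm edges) on the bench here, it leans about 60 degrees from upright towards the lane, touches the bar about 115 mm up its 200 mm side, and stays there by itself, full or empty.
- tin0: Closed round aluminium tin with pale teal ends, 60 mm diameter, 26 mm thick, about 0.06 kg, loose, stacked on edge inside the magazine (lowest). Origin: its centre; y is its axis. It rolls; it is too wide to lie flat in the lane. In the lane its centre is 34 mm above the bench.
- tin1: Closed round aluminium tin with pale teal ends, 60 mm diameter, 26 mm thick, about 0.06 kg, loose, stacked on edge inside the magazine (middle). Origin: its centre; y is its axis. It rolls; it is too wide to lie flat in the lane. In the lane its centre is 34 mm above the bench.
- tin2: Closed round aluminium tin with pale teal ends, 60 mm diameter, 26 mm thick, about 0.06 kg, loose, stacked on edge inside the magazine (top). Origin: its centre; y is its axis. It rolls; it is too wide to lie flat in the lane. In the lane its centre is 34 mm above the bench.
- amber_bottle: Bystander: brown bottle with white cap, 40 mm diameter, 105 mm tall, standing. Origin: centre of its underside.
- amber_bottle2: Bystander: a second bottle like it. Origin: centre of its underside.
- folding_box: Bystander: upright white box with a teal band at its foot, 60 by 40 by 110 mm. Origin: centre of its underside.

How it is judged:
By the outcome, as a careful person would: the job done as asked, in the order asked, and still so for the second after the job is handed in, with the robot touching nothing.
It also fails if it takes over 64 s, if anything falls off the work surface, if the arm or the gripper's body presses on something with over 40 N, if the wrist force passes 120 N, or if a joint passes its speed limit or range.

## Robot

A 6-joint arm with a two-finger parallel gripper is mounted at the origin on the work surface. World frame = base frame: x ahead of the robot, y to its left, z up, the work surface at z = 0. Lengths are in mm, angles in rad, forces in N, time in s.
With the tool pointing down it reaches from about 350 to 875 mm from the base axis. Payload 4.2 kg.
Tool frame: the origin (TCP) lies between the finger pads; the fingertips stand 17 mm ahead of it and the grasp point (between the pads) lies 2 mm behind it; z points along the fingers, y is the line along which they close (so a half turn about z gives the same grasp; the last joint's range is limited). The gripper opens to 85 mm and grips with 20 to 120 N. Pads are 22 mm wide; open, the fingers measure 114 mm over their backs; the gripper's body (76 mm by 85 mm) begins 54 mm behind the grasp point. The pads swing forward as they close: fully open they stand 13 mm farther back than shut.
Start: joints at [1.543, 0.385, 0.008, 0, -1.194, -0.259], TCP at [176.771, 599.459, 213.212] pointing down, gripper open.
Joint ranges: [-3.14, 3.14], [-1.21, 2.06], [-1.07, 1.41], [-3.16, 2.05], [-2.99, -0.16], [-3.1, 3.1]. Speed limits (rad/s): [2.79, 2.79, 3.14, 3.14, 3.14, 3.14].

## Interface

Orientations are given as a unit quaternion [x, y, z, w].
In Python, from bench import arm, readout, get_image, get_calibration gives the robot as it stands (arm), with the cameras as plain functions and the readings (readout).
- The arm moves only by the tool jog_arm, called after ">>>" as name(argument=value, ...), one argument or row to a line, values as JSON. Schema: {"type":"object","properties":{"rows":{"type":"array","items":{"type":"array","items":{"type":"array","items":{"type":"number"},"minItems":6,"maxItems":6},"minItems":1,"maxItems":10},"minItems":1,"maxItems":1},"jaw":{"type":"number"},"only":{"type":"string"},"quiet":{"type":"boolean"},"lines":{"type":"string"}},"required":["rows"],"additionalProperties":false}. rows is a list that holds a single list of rows (three levels of brackets), with 1 to 10 rows, each of 6 numbers: dx, dy, dz in mm, then a rotation vector rx, ry, rz in rad; each row is the pose to reach, as a shift and turn from the pose commanded when the call began, along the tool's axes at that moment; what a row does not reach only later rows make up. A row lasts 1/10 s, in which the tool goes at most 50 mm and 0.15 rad, less where a joint would pass 70% of its speed; a pose out of reach is approached as far as the arm can. jaw is the finger opening in mm, set as the call begins (left out keeps the last). The fingers move at their own pace and stop on an object; the grip force is fixed at half the most. Time passes only in rows, so rows that do not move let the fingers close. The tool returns the time, the measured TCP pose, the force, the opening and the grip force at its end. only (a regular expression) keeps the lines of the reply that match it, lines (a string "A,B") keeps lines A to B, and quiet returns only ok. Input that does not fit is refused with a message, and nothing moves.
- readout.read_state(): the state, without advancing time (a new reading comes with each control period).
- get_image(name): name is "scene" or "side" or "wrist"; returns the picture (420x560x3 uint8, blue, green, red); there is no depth.
- get_calibration(name): a dict with "K" (3x3 intrinsics, pixels), "rvec" (rotation vector, rad) and "tvec" (3), from world to camera coordinates, as OpenCV has them. Camera axes: x right, y down, z forward; pixel columns grow to the right and rows downward; lengths in mm; the calibration is good to about 2 mm. The wrist camera is an equidistant fisheye: a pixel r from the principal point sees the ray r / f radians off the axis. A picture is of the moment at which its call begins: read the wrist's pose just before it. get_calibration takes no time and is no camera call; for the wrist camera it gives the pose at the moment of the call.
- arm.job_done(): hands the job in; it is judged then, once.
The state is a dict: "clock": time; "joints": joint angles; "joint_vel": joint speeds; "joint_efforts": joint torques, N m; "position": TCP position; "ee_rot": TCP orientation; "contact_force": force on the tool from outside, world axes, zero at the start; "wrist_torque": the same for the moment, N m; "gripper_width": finger opening in mm; "grasp_force": force on a finger pad.
Only numpy, scipy, OpenCV 4.12 (cv2) and the standard library are available. Lean on these libraries where they do the work, as an engineer would, in place of code of your own. Each camera call takes 0.05 s, during which the arm holds its last target. There are 200 camera calls.

## Working session

There is one attempt and no reset: what is moved stays moved. The work goes in short steps, Python scripts to look and compute and a tool call to move; the robot and the scene stay as the last step left them, time stands still between calls to the robot, and variables do not carry over. Pictures are saved under pics/ and viewed, at most 10 in all, crops included, and the job is handed in when it is done.

```bash
ls; mkdir -p pics
```

Run:
```python
from bench import arm, readout, get_image, get_calibration
import cv2,numpy as np
for n in("scene","side"):
    cv2.imwrite(f"pics/{n}0.png",get_image(n)); c=get_calibration(n); print(n,c)
s=readout.read_state(); print({k:s[k] for k in("clock","position","ee_rot","gripper_width")})
```

```text
bench.py
pics
scene {'K': array([[448.48711495,   0.        , 276.54770134],
       [  0.        , 448.48711495, 208.53215152],
       [  0.        ,   0.        ,   1.        ]]), 'rvec': array([ 1.69226771,  2.0503297 , -0.64386663]), 'tvec': array([  49.60613364, -415.46848222, 1418.6635688 ])}
side {'K': array([[443.50431778,   0.        , 281.4118404 ],
       [  0.        , 443.50431778, 208.05779618],
       [  0.        ,   0.        ,   1.        ]]), 'rvec': array([ 0.73343495, -2.61177021,  1.14581257]), 'tvec': array([544.53666761, 298.25744237, 949.40573653])}
{'clock': 0.1, 'position': array([176.65336705, 598.94177687, 212.22544921]), 'ee_rot': array([ 9.89721681e-01, -1.43003611e-01, -9.09453629e-05,  9.76512376e-04]), 'gripper_width': 85.43902991011409}
```

View pics/scene0.png

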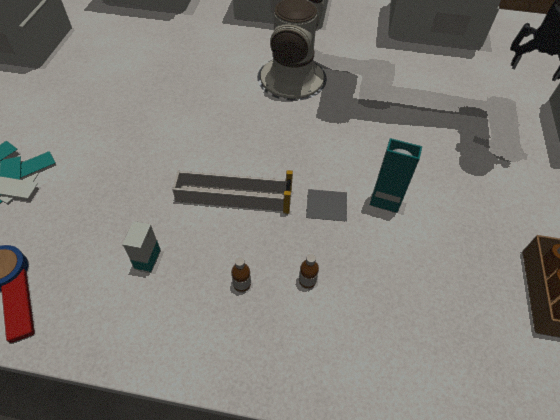

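View pics/side0.png

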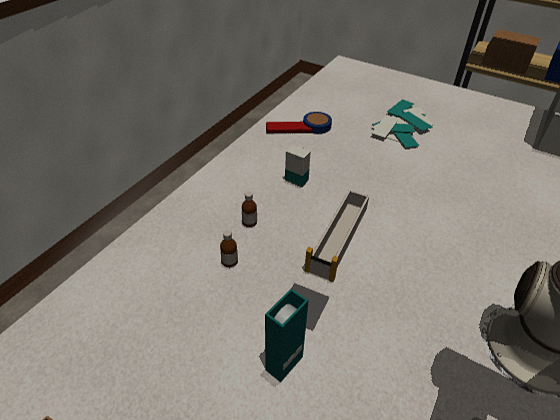

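Run:
```python
import cv2
a=cv2.imread("pics/scene0.png")[130:230,170:430];cv2.imwrite("pics/a.png",cv2.convertScaleAbs(cv2.resize(a,None,fx=3,fy=3,interpolation=2),alpha=1.6))
b=cv2.imread("pics/side0.png")[185:385,255:385];cv2.imwrite("pics/b.png",cv2.convertScaleAbs(cv2.resize(b,None,fx=3,fy=3,interpolation=2),alpha=1.6))
```

```text
(no output)
```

View pics/a.png

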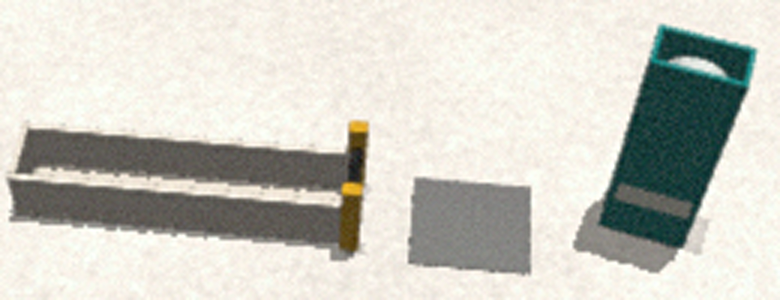

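View pics/b.png

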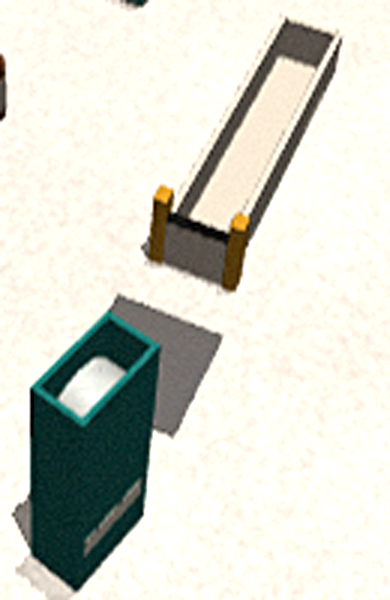

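Create h.py:
```python
import numpy as np,cv2
from bench import arm, readout, get_image, get_calibration
from scipy.optimize import least_squares
from scipy.spatial.transform import Rotation as R
def proj(n,P):
    c=get_calibration(n); return cv2.projectPoints(np.float64(P).reshape(-1,1,3),c["rvec"],c["tvec"],c["K"],None)[0][:,0]
def world(p,P): return np.c_[R.from_euler('z',p[2]).apply(P)+[p[0],p[1],0]]
```

Run:
```python
from h import *
A=lambda l:np.array(l)/3+[170,130]-.33; B=lambda l:np.array(l)/3+[255,185]-.33
def mag(s): # x toward lane(-Y), y toward +X
    a,b=36,20
    return ([(a,-b,200),(-a,-b,200),(-a,b,200),(a,b,200),(a,b,0),(-a,b,0)],A([(660,27),(755,47),(748,87),(650,64),(601,227),(685,247)]),
     [(-a,b,200),(a,b,200),(a,-b,200),(-a,-b,200),(-a,b,0),(-a,-b,0),(a,-b,0)],B([(32,385),(110,313),(159,346),(81,425),(33,558),(77,590),(145,515)]))
SP,su,BP,bu=mag(0)
f=lambda p:np.r_[proj("scene",world(p,SP))-su,proj("side",world(p,BP))-bu].ravel()
r=least_squares(f,[400,300,-1.57],x_scale=[10,10,.1],loss='soft_l1');print("mag",r.x,f(r.x).round(1).reshape(-1,2).tolist())
def g(p):
    w=p[3]
    S=[(-50,-w,0),(-150,-w,0),(-150,w,0),(-50,w,0),(280,-30,50),(280,30,50),(0,-32,78),(0,32,78)]
    Bp=[(-50,w,0),(-50,-w,0),(-150,-w,0),(280,30,50),(280,-30,50),(0,32,78),(0,-32,78)]
    return np.r_[proj("scene",world(p,S))-A([(414,177),(531,187),(530,273),(409,264),(28,124),(10,177),(359,127),(352,189)]),
     proj("side",world(p,Bp))-B([(118,295),(222,337),(172,437),(286,17),(342,36),(163,191),(241,219)])].ravel()
r=least_squares(g,[400,200,-1.57,40],x_scale=[10,10,.1,10],loss='soft_l1');print("lane",r.x,g(r.x).round(1).reshape(-1,2).tolist())
s=readout.read_state();print(R.from_quat(s["ee_rot"]).as_matrix().round(3),s["position"])
```

```text
mag [441.2486607  311.51063068  -1.71957393] [[0.2, -0.8], [1.3, 0.7], [0.8, 0.3], [0.1, -0.6], [-0.7, -0.3], [-0.3, 0.9], [-0.5, 0.5], [-0.5, -1.4], [0.8, -0.6], [1.1, 0.3], [-0.1, -1.0], [0.4, 0.5], [-0.3, -0.1]]
lane [485.25552155  68.70101065  -1.48415334  44.67491558] [[0.6, 0.7], [0.5, 0.8], [0.5, 0.8], [0.2, 0.1], [-1.2, -1.0], [-0.8, 0.1], [0.5, -0.2], [0.6, -0.2], [0.3, -0.3], [0.4, -0.5], [0.3, -0.0], [-1.1, -1.2], [0.8, -1.1], [0.4, 0.4], [-0.0, 0.5]]
[[ 0.959 -0.283 -0.   ]
 [-0.283 -0.959 -0.002]
 [ 0.     0.002 -1.   ]] [176.65336705 598.94177687 212.22544921]
```

Add to h.py:
```python
MAG=(441.25,311.5,-1.7196); LANE=(485.25,68.7,-1.4842)
def row(frame,x,z,phi,y=0,yaw=None):
    """row to bring grasp point to (x,y,z) in frame, tool phi deg below frame x (horizontal)"""
    p=np.radians(phi); F=R.from_euler('z',frame[2]+(yaw or 0))
    T=F.apply(np.array([[np.sin(p),0,np.cos(p)],[0,-1,0],[np.cos(p),0,-np.sin(p)]])).T
    P=R.from_euler('z',frame[2]).apply([x,y,z])+[frame[0],frame[1],0]+2*T[:,2]
    s=readout.read_state(); C=R.from_quat(s["ee_rot"])
    print((C.inv().apply(P-s["position"])).round(1),(C.inv()*R.from_matrix(T)).as_rotvec().round(3),"t",s["clock"])
def where(frame):
    s=readout.read_state(); C=R.from_quat(s["ee_rot"]).as_matrix(); F=R.from_euler('z',frame[2])
    g=F.inv().apply(s["position"]-2*C[:,2]-[frame[0],frame[1],0]); z=F.inv().apply(C[:,2]);y=F.inv().apply(C[:,1])
    print("grasp",g.round(1),"phi",np.degrees(np.arctan2(-z[2],z[0])).round(1),"tooly",y.round(3),"J",s["joints"].round(2),"F",s["contact_force"].round(1),"w",round(s["gripper_width"],1),"gf",s["grasp_force"])
```

```bash
python3 -c "
from h import *
row(MAG,-118,276,45)"
```

```text
[319.1  85.4 -62.2] [-0.559  0.642  1.353] t 0.1
```

>>> jog_arm(
  rows=[
    [[319, 85, -62, -0.559, 0.642, 1.353], [319, 85, -62, -0.559, 0.642, 1.353], [319, 85, -62, -0.559, 0.642, 1.353], [319, 85, -62, -0.559, 0.642, 1.353], [319, 85, -62, -0.559, 0.642, 1.353], [319, 85, -62, -0.559, 0.642, 1.353], [319, 85, -62, -0.559, 0.642, 1.353], [319, 85, -62, -0.559, 0.642, 1.353], [319, 85, -62, -0.559, 0.642, 1.353], [319, 85, -62, -0.559, 0.642, 1.353]],
  ],
  jaw=85,
)

```text
clock: 1.1
position: [458.7, 427.5, 274.5]
ee_rot: [-0.639, 0.677, -0.238, -0.277]
contact_force: [0.6, 0.0, -0.7]
gripper_width: 85.2
grasp_force: 0.0
```

```bash
python3 -c "
from h import *
where(MAG);row(MAG,-118,276,45)"
```

```text
grasp [-118.7    0.   276. ] phi 47.2 tooly [ 0.079 -0.996  0.031] J [ 1.12  0.71  0.43  0.25 -1.99 -1.16] F [ 0.6  0.  -0.7] w 85.2 gf 0.0
[0.6 0.1 0.4] [-0.032  0.038  0.079] t 1.1
```

>>> jog_arm(
  rows=[
    [[1, 0, 0, -0.032, 0.038, 0.079], [1, 0, 0, -0.032, 0.038, 0.079], [1, 0, 0, -0.032, 0.038, 0.079]],
  ],
)

```text
clock: 1.4
position: [458.8, 427.0, 275.1]
ee_rot: [-0.606, 0.698, -0.249, -0.289]
contact_force: [0.0, 0.1, 0.6]
gripper_width: 85.2
grasp_force: 0.0
```

```bash
python3 -c "
from h import *
where(MAG);row(MAG,-12,170,45)"
```

```text
grasp [-1.182e+02  2.000e-01  2.765e+02] phi 45.2 tooly [ 0.007 -1.     0.003] J [ 1.11  0.74  0.46  0.24 -2.04 -1.23] F [0.  0.1 0.6] w 85.2 gf 0.0
[  0.2   0.7 150.4] [-0.003  0.003  0.007] t 1.4
```

>>> jog_arm(
  rows=[
    [[0, 1, 40, 0, 0, 0.007], [0, 1, 75, 0, 0, 0.007], [0, 1, 105, 0, 0, 0.007], [0, 1, 130, 0, 0, 0.007], [0, 1, 145, 0, 0, 0.007], [0, 1, 150, 0, 0, 0.007], [0, 1, 150, 0, 0, 0.007]],
  ],
)

```text
clock: 2.1
position: [442.3, 322.4, 170.3]
ee_rot: [-0.603, 0.701, -0.25, -0.287]
contact_force: [-0.3, -0.1, -0.5]
gripper_width: 85.4
grasp_force: 0.0
```

>>> jog_arm(
  rows=[
    [[0, 0, 0, 0, 0, 0], [0, 0, 0, 0, 0, 0], [0, 0, 0, 0, 0, 0], [0, 0, 0, 0, 0, 0], [0, 0, 0, 0, 0, 0], [0, 0, 0, 0, 0, 0], [0, 0, 0, 0, 0, 0], [0, 0, 0, 0, 0, 0]],
  ],
  jaw=20,
)

```text
clock: 2.9
position: [442.7, 322.9, 170.1]
ee_rot: [-0.603, 0.701, -0.25, -0.287]
contact_force: [0.5, 2.6, 5.4]
gripper_width: 38.5
grasp_force: 62.1
```

```bash
python3 -c "
from h import *
where(MAG)"
```

```text
grasp [-12.9  -0.2 171.6] phi 45.2 tooly [ 0.001 -1.    -0.004] J [ 1.07  0.65  0.02  0.25 -1.68 -1.29] F [0.5 2.6 5.4] w 38.5 gf 62.137024998664856
```

>>> jog_arm(
  rows=[
    [[20, 0, -20, 0, 0, 0], [50, 0, -50, 0, 0, 0], [80, 0, -80, 0, 0, 0], [80, 0, -80, 0, 0, 0]],
  ],
)

```text
clock: 3.3
position: [443.2, 323.4, 286.5]
ee_rot: [-0.604, 0.703, -0.249, -0.283]
contact_force: [0.4, 0.6, -2.8]
gripper_width: 38.4
grasp_force: 61.8
```

```bash
python3 -c "
from h import *
where(MAG);row(LANE,10,220,105)"
```

```text
grasp [-1.34e+01  2.00e-01  2.88e+02] phi 45.8 tooly [ 0.    -1.    -0.008] J [ 1.07  0.56  0.15  0.26 -1.89 -1.23] F [ 0.4  0.6 -2.8] w 38.4 gf 61.83465242385864
[134.4 -80.8 227.3] [ 0.054 -1.03  -0.24 ] t 3.3
```

>>> jog_arm(
  rows=[
    [[13, -8, 23, 0.005, -0.1, -0.024], [27, -16, 45, 0.01, -0.2, -0.05], [40, -24, 68, 0.016, -0.31, -0.07], [54, -32, 91, 0.022, -0.41, -0.1], [67, -40, 114, 0.027, -0.51, -0.12], [80, -48, 136, 0.032, -0.62, -0.14], [94, -57, 159, 0.038, -0.72, -0.17], [107, -65, 182, 0.043, -0.82, -0.19], [121, -73, 205, 0.049, -0.93, -0.22], [134, -81, 227, 0.054, -1.03, -0.24]],
  ],
)

```text
clock: 4.3
position: [482.8, 56.9, 214.5]
ee_rot: [0.731, -0.67, -0.098, -0.084]
contact_force: [0.6, -0.4, -3.5]
gripper_width: 38.5
grasp_force: 61.9
```

>>> jog_arm(
  rows=[
    [[0, 0, 0, 0, 0, 0], [0, 0, 0, 0, 0, 0], [0, 0, 0, 0, 0, 0], [0, 0, 0, 0, 0, 0]],
  ],
)

```text
clock: 4.7
position: [484.0, 59.1, 215.6]
ee_rot: [0.731, -0.67, -0.096, -0.082]
contact_force: [-0.0, -0.2, -3.7]
gripper_width: 38.4
grasp_force: 62.0
```

```bash
python3 -c "
from h import *
where(LANE);row(LANE,24,128.5,105)
a=get_image('scene')[100:240,220:420];b=get_image('side')[150:350,255:455]
cv2.imwrite('pics/c.png',np.hstack([cv2.resize(a,(400,280)),cv2.resize(b,(400,400))[60:340]]))"
```

```text
grasp [  9.9  -2.1 217.5] phi 104.5 tooly [ 0.002 -1.     0.008] J [ 0.28  0.17 -0.21 -0.27 -1.16 -0.08] F [-0.  -0.2 -3.7] w 38.4 gf 61.95970058441162
[35.9 -2.8 82.6] [ 0.008 -0.008 -0.   ] t 4.7
```

View pics/c.png

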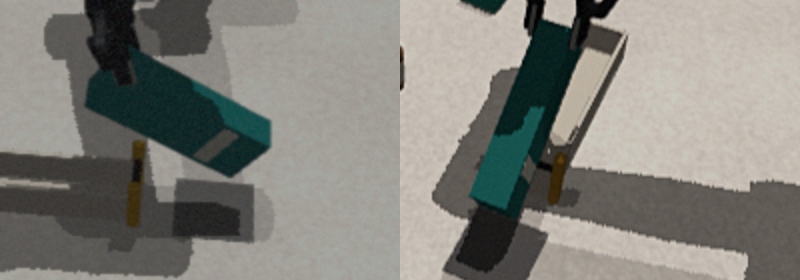

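Add to h.py:
```python
def corners(gm=(-13,171.6),off=45.2,slip=0):
    s=readout.read_state(); C=R.from_quat(s["ee_rot"]).as_matrix(); p=np.radians(off+slip)
    T=np.array([[np.sin(p),0,np.cos(p)],[0,-1,0],[np.cos(p),0,-np.sin(p)]]).T  # tool axes in mag frame
    M=C@T.T; g=s["position"]-2*C[:,2]
    L=np.array([(x,y,z) for z in(0,200) for x in(36,-36) for y in(20,-20)])
    return (M@(L-[gm[0],0,gm[1]]).T).T+g
```

```bash
python3 -c "
from h import *
for sl in (-10,0,10):
  W=corners(slip=sl);print(sl,((proj('scene',W)-[220,100])*2).round().tolist(),((proj('side',W)-[255,150])*2-[0,60]).round().tolist())"
```

```text
-10 [[254.0, 167.0], [254.0, 141.0], [286.0, 130.0], [285.0, 103.0], [91.0, 112.0], [95.0, 85.0], [115.0, 70.0], [119.0, 43.0]] [[73.0, 207.0], [109.0, 220.0], [64.0, 182.0], [102.0, 197.0], [145.0, 48.0], [178.0, 59.0], [141.0, 16.0], [177.0, 27.0]]
0 [[233.0, 178.0], [234.0, 152.0], [273.0, 147.0], [273.0, 120.0], [86.0, 107.0], [90.0, 80.0], [121.0, 69.0], [124.0, 41.0]] [[81.0, 206.0], [115.0, 220.0], [68.0, 194.0], [104.0, 209.0], [147.0, 40.0], [181.0, 51.0], [139.0, 17.0], [175.0, 28.0]]
10 [[210.0, 186.0], [211.0, 160.0], [257.0, 161.0], [257.0, 134.0], [82.0, 101.0], [86.0, 74.0], [127.0, 68.0], [130.0, 41.0]] [[89.0, 201.0], [123.0, 214.0], [73.0, 201.0], [109.0, 215.0], [149.0, 32.0], [183.0, 43.0], [137.0, 19.0], [173.0, 30.0]]
```

>>> jog_arm(
  rows=[
    [[12, -3, 0, 0.008, -0.008, 0], [18, -3, 20, 0.008, -0.008, 0], [24, -3, 40, 0.008, -0.008, 0], [29, -3, 58, 0.008, -0.008, 0], [32, -3, 68, 0.008, -0.008, 0], [34, -3, 76, 0.008, -0.008, 0], [35, -3, 79, 0.008, -0.008, 0], [35, -3, 79, 0.008, -0.008, 0]],
  ],
)

```text
clock: 5.6
position: [488.4, 44.4, 131.0]
ee_rot: [0.73, -0.671, -0.096, -0.089]
contact_force: [-1.0, 0.1, -3.3]
gripper_width: 38.8
grasp_force: 61.9
```

```bash
python3 -c "
from h import *
where(LANE);row(LANE,24,128.5,105)
W=corners();P=R.from_euler('z',LANE[2]).inv().apply(W-[LANE[0],LANE[1],0]);print(P.round(0).tolist())"
```

```text
grasp [ 25.    1.1 132.9] phi 105.0 tooly [-0.002 -1.    -0.001] J [ 0.24  0.26 -0.31 -0.31 -0.98  0.02] F [-1.   0.1 -3.3] w 38.8 gf 61.92990481853485
[0.2 1.1 4.5] [-0.002 -0.    -0.001] t 5.6
[[-99.0, 21.0, 4.0], [-99.0, -19.0, 4.0], [-135.0, 21.0, 66.0], [-135.0, -19.0, 66.0], [74.0, 21.0, 105.0], [74.0, -19.0, 105.0], [38.0, 21.0, 167.0], [38.0, -19.0, 167.0]]
```

>>> jog_arm(
  rows=[
    [[0, 1, 2, 0, 0, 0], [0, 1, 3, 0, 0, 0], [0, 1, 4, 0, 0, 0], [0, 1, 5, 0, 0, 0], [0, 1, 5, 0, 0, 0]],
  ],
)

```text
clock: 6.1
position: [487.6, 45.4, 126.7]
ee_rot: [0.73, -0.671, -0.095, -0.089]
contact_force: [-1.2, -0.2, 1.3]
gripper_width: 38.6
grasp_force: 62.4
```

```bash
python3 -c "
from h import *
where(LANE);a=get_image('scene')[100:240,220:420];b=get_image('side')[150:350,255:455]
cv2.imwrite('pics/d.png',np.hstack([cv2.resize(a,(400,280)),cv2.resize(b,(400,400))[60:340]]))
W=corners();print(((proj('scene',W)-[220,100])*2).round().tolist(),((proj('side',W)-[255,150])*2-[0,60]).round().tolist())"
```

```text
grasp [ 23.9   0.4 128.6] phi 105.0 tooly [-0.002 -1.    -0.002] J [ 0.24  0.26 -0.32 -0.32 -0.97  0.02] F [-1.2 -0.2  1.3] w 38.6 gf 62.40550696849823
[[213.0, 223.0], [214.0, 198.0], [250.0, 196.0], [250.0, 170.0], [74.0, 160.0], [78.0, 134.0], [106.0, 127.0], [109.0, 100.0]] [[79.0, 244.0], [111.0, 257.0], [68.0, 235.0], [102.0, 249.0], [143.0, 88.0], [174.0, 99.0], [136.0, 69.0], [169.0, 80.0]]
```

View pics/d.png

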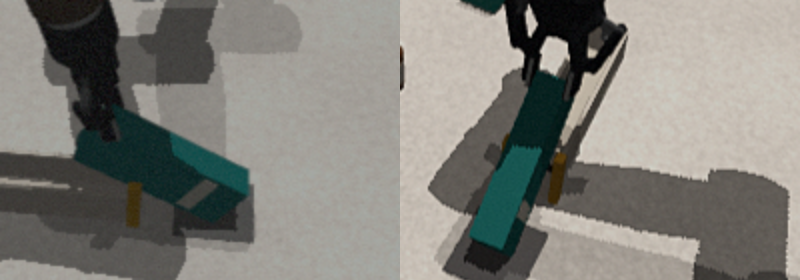

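The magazine lies between the cheeks with its foot on the patch (scene crop foot edge at (210,222)), and the force shows the bench carrying it. Releasing and backing off.

>>> jog_arm(
  rows=[
    [[0, 0, 0, 0, 0, 0], [0, 0, 0, 0, 0, 0], [0, 0, 0, 0, 0, 0], [0, 0, 0, 0, 0, 0], [0, 0, 0, 0, 0, 0], [0, 0, 0, 0, 0, 0]],
  ],
  jaw=85,
)

```text
clock: 6.8
position: [487.1, 45.4, 126.0]
ee_rot: [0.73, -0.671, -0.096, -0.089]
contact_force: [0.1, 0.5, -0.8]
gripper_width: 85.3
grasp_force: 0.0
```

>>> jog_arm(
  rows=[
    [[0, 0, -15, 0, 0, 0], [0, 0, -45, 0, 0, 0], [0, 0, -90, 0, 0, 0], [0, 0, -120, 0, 0, 0], [0, 0, -120, 0, 0, 0], [0, 0, -120, 0, 0, 0]],
  ],
)

```text
clock: 7.4
position: [489.6, 14.5, 242.3]
ee_rot: [0.73, -0.671, -0.096, -0.089]
contact_force: [-0.9, -0.5, -0.4]
gripper_width: 85.3
grasp_force: 0.0
```

```bash
python3 -c "
from h import *
where(LANE);row(LANE,-130,175,62)
a=get_image('scene')[100:240,220:420];b=get_image('side')[150:350,255:455]
cv2.imwrite('pics/e.png',np.hstack([cv2.resize(a,(400,280)),cv2.resize(b,(400,400))[60:340]]))"
```

```text
grasp [ 54.9  -0.3 244.3] phi 105.0 tooly [-0.003 -1.    -0.002] J [ 0.18  0.16 -0.16 -0.28 -1.24 -0.01] F [-0.9 -0.5 -0.4] w 85.3 gf 0.0
[-159.3    0.3  114.3] [-0.002  0.751 -0.003] t 7.4
```

View pics/e.png

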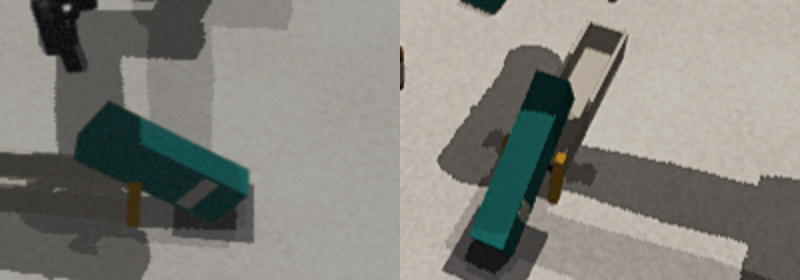

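>>> jog_arm(
  rows=[
    [[-30, 0, 4, 0, 0.12, 0], [-65, 0, 20, 0, 0.26, 0], [-95, 0, 45, 0, 0.4, 0], [-125, 0, 72, 0, 0.54, 0], [-150, 0, 100, 0, 0.68, 0], [-163, 0, 118, 0, 0.77, 0], [-163, 0, 118, 0, 0.785, 0], [-163, 0, 118, 0, 0.785, 0]],
  ],
)

```text
clock: 8.3
position: [472.9, 202.1, 168.0]
ee_rot: [0.712, -0.652, 0.191, 0.177]
contact_force: [0.6, -1.4, 0.3]
gripper_width: 84.9
grasp_force: 0.0
```

```bash
python3 -c "
from h import *
where(LANE);row(LANE,-65.7,70.6,60)"
```

```text
grasp [-135.    -0.8  169.7] phi 59.8 tooly [ 0.    -1.     0.003] J [ 0.92  0.39 -0.35  0.36 -1.26 -1.02] F [ 0.6 -1.4  0.3] w 84.9 gf 0.0
[ 10.   -1.1 120.5] [ 0.002 -0.003  0.002] t 8.3
```

>>> jog_arm(
  rows=[
    [[10, -1, 20, 0, 0, 0], [10, -1, 55, 0, 0, 0], [10, -1, 85, 0, 0, 0], [10, -1, 108, 0, 0, 0], [10, -1, 118, 0, 0, 0], [10, -1, 120, 0, 0, 0], [10, -1, 120, 0, 0, 0], [10, -1, 120, 0, 0, 0]],
  ],
)

```text
clock: 9.1
position: [481.6, 134.3, 72.3]
ee_rot: [0.711, -0.654, 0.191, 0.173]
contact_force: [-0.1, 0.3, -0.2]
gripper_width: 85.2
grasp_force: 0.0
```

```bash
python3 -c "
from h import *
where(LANE)"
```

```text
grasp [-66.7   2.   74. ] phi 60.1 tooly [-0.002 -1.    -0.003] J [ 0.82  0.46 -0.56  0.47 -0.97 -1.08] F [-0.1  0.3 -0.2] w 85.2 gf 0.0
```

>>> jog_arm(
  rows=[
    [[0, 0, 0, 0, 0, 0], [0, 0, 0, 0, 0, 0], [0, 0, 0, 0, 0, 0], [0, 0, 0, 0, 0, 0], [0, 0, 0, 0, 0, 0], [0, 0, 0, 0, 0, 0], [0, 0, 0, 0, 0, 0], [0, 0, 0, 0, 0, 0]],
  ],
  jaw=20,
)

```text
clock: 9.9
position: [481.3, 134.2, 71.6]
ee_rot: [0.711, -0.654, 0.191, 0.174]
contact_force: [-0.9, 3.9, 4.4]
gripper_width: 38.2
grasp_force: 60.5
```

```bash
python3 -c "
from h import *
where(LANE)"
```

```text
grasp [-66.6   1.7  73.4] phi 60.1 tooly [-0.001 -1.    -0.002] J [ 0.82  0.46 -0.56  0.47 -0.97 -1.08] F [-0.9  3.9  4.4] w 38.2 gf 60.51259785890579
```

```bash
python3 -c "
import numpy as np
r=np.array([-65.6,14.7]);X=np.array([.866,.5]);Z=np.array([.5,-.866])
for base in (0,25):
  for t in np.arange(base,55,2.5):
    def p(t): a=np.radians(t);return np.array([r[0]*np.cos(a)+r[1]*np.sin(a),-r[0]*np.sin(a)+r[1]*np.cos(a)+min(4,t*.4)])
    a=np.radians(base);d=p(t)-p(base)
    x=X*np.cos(a)+np.array([X[1],-X[0]])*np.sin(a);z=Z*np.cos(a)+np.array([Z[1],-Z[0]])*np.sin(a)
    print(base,t,(d@x).round(1),(d@z).round(1),-np.radians(t-base).round(3))
"
```

```text
0 0.0 0.0 0.0 -0.0
0 2.5 2.5 -3.0 -0.044
0 5.0 5.2 -5.9 -0.087
0 7.5 7.9 -8.7 -0.131
0 10.0 10.7 -11.4 -0.175
0 12.5 13.0 -13.1 -0.218
0 15.0 15.5 -14.7 -0.262
0 17.5 18.0 -16.2 -0.305
0 20.0 20.6 -17.6 -0.349
0 22.5 23.2 -18.9 -0.393
0 25.0 25.9 -20.1 -0.436
0 27.5 28.6 -21.2 -0.48
0 30.0 31.4 -22.1 -0.524
0 32.5 34.2 -22.9 -0.567
0 35.0 37.1 -23.6 -0.611
0 37.5 39.9 -24.2 -0.654
0 40.0 42.8 -24.6 -0.698
0 42.5 45.8 -24.9 -0.742
0 45.0 48.7 -25.1 -0.785
0 47.5 51.6 -25.2 -0.829
0 50.0 54.5 -25.1 -0.873
0 52.5 57.5 -24.9 -0.916
25 25.0 0.0 0.0 -0.0
25 27.5 2.0 -2.1 -0.044
25 30.0 4.2 -4.1 -0.087
25 32.5 6.4 -6.1 -0.131
25 35.0 8.7 -7.9 -0.175
25 37.5 11.0 -9.6 -0.218
25 40.0 13.5 -11.2 -0.262
25 42.5 16.0 -12.8 -0.305
25 45.0 18.6 -14.2 -0.349
25 47.5 21.2 -15.5 -0.393
25 50.0 23.9 -16.6 -0.436
25 52.5 26.6 -17.7 -0.48
```

>>> jog_arm(
  rows=[
    [[2.5, 0, -3, 0, -0.044, 0], [5.2, 0, -5.9, 0, -0.087, 0], [7.9, 0, -8.7, 0, -0.131, 0], [10.7, 0, -11.4, 0, -0.175, 0], [13, 0, -13.1, 0, -0.218, 0], [15.5, 0, -14.7, 0, -0.262, 0], [18, 0, -16.2, 0, -0.305, 0], [20.6, 0, -17.6, 0, -0.349, 0], [23.2, 0, -18.9, 0, -0.393, 0], [25.9, 0, -20.1, 0, -0.436, 0]],
  ],
)

```text
clock: 10.9
position: [479.8, 119.8, 99.9]
ee_rot: [0.735, -0.677, 0.031, 0.03]
contact_force: [0.1, -1.2, -3.3]
gripper_width: 38.1
grasp_force: 60.5
```

```bash
python3 -c "
from h import *
where(LANE)"
```

```text
grasp [-51.6  -1.  101.9] phi 85.0 tooly [-0.004 -1.     0.003] J [ 0.62  0.3  -0.49  0.1  -0.84 -0.61] F [ 0.1 -1.2 -3.3] w 38.1 gf 60.5111163854599
```

>>> jog_arm(
  rows=[
    [[2, 0, -2.1, 0, -0.044, 0], [4.2, 0, -4.1, 0, -0.087, 0], [5.3, 0, -5.1, 0, -0.109, 0], [6.4, 0, -6.1, 0, -0.131, 0], [7.5, 0, -7, 0, -0.153, 0], [8.7, 0, -7.9, 0, -0.175, 0], [9.9, 0, -8.8, 0, -0.197, 0], [11, 0, -9.6, 0, -0.218, 0], [12.2, 0, -10.4, 0, -0.24, 0], [13.5, 0, -11.2, 0, -0.262, 0]],
  ],
)

```text
clock: 11.9
position: [480.6, 107.8, 112.0]
ee_rot: [0.733, -0.675, -0.066, -0.058]
contact_force: [-0.1, 0.3, -2.5]
gripper_width: 38.1
grasp_force: 60.5
```

```bash
python3 -c "
from h import *
where(LANE)"
```

```text
grasp [-39.   -1.3 113.9] phi 100.0 tooly [-0.004 -1.     0.004] J [ 0.43  0.27 -0.38 -0.22 -0.88 -0.22] F [-0.1  0.3 -2.5] w 38.1 gf 60.543672144412994
```

>>> jog_arm(
  rows=[
    [[1, 0, -1, 0, -0.022, 0], [2, 0, -2.1, 0, -0.044, 0], [3.1, 0, -3.1, 0, -0.065, 0], [4.2, 0, -4.1, 0, -0.087, 0], [5.3, 0, -5.1, 0, -0.109, 0], [6.4, 0, -6.1, 0, -0.131, 0], [7.5, 0, -7, 0, -0.153, 0], [8.7, 0, -7.9, 0, -0.175, 0], [8.7, 0, -7.9, 0, -0.175, 0], [8.7, 0, -7.9, 0, -0.175, 0]],
  ],
)

```text
clock: 12.9
position: [482.7, 98.2, 119.2]
ee_rot: [0.725, -0.667, -0.128, -0.117]
contact_force: [0.4, -0.4, -1.8]
gripper_width: 37.8
grasp_force: 60.7
```

>>> jog_arm(
  rows=[
    [[0, 0, 0, 0, 0, 0], [0, 0, 0, 0, 0, 0], [0, 0, 0, 0, 0, 0], [0, 0, 0, 0, 0, 0], [0, 0, 0, 0, 0, 0], [0, 0, 0, 0, 0, 0], [0, 0, 0, 0, 0, 0], [0, 0, 0, 0, 0, 0]],
  ],
)

```text
clock: 13.7
position: [483.6, 98.8, 120.2]
ee_rot: [0.725, -0.666, -0.128, -0.118]
contact_force: [0.4, -0.3, -1.8]
gripper_width: 38.4
grasp_force: 60.7
```

```bash
python3 -c "
from h import *
where(LANE)
a=get_image('scene')[130:240,160:360];b=get_image('side')[170:330,255:415]
cv2.imwrite('pics/f.png',np.hstack([cv2.resize(a,(436,240)),cv2.resize(b,(360,360))[:240]]))"
```

```text
grasp [-29.4   1.  122. ] phi 110.0 tooly [-0.002 -1.    -0.001] J [ 0.28  0.28 -0.31 -0.42 -0.96  0.04] F [ 0.4 -0.3 -1.8] w 38.4 gf 60.73304861783981
```

View pics/f.png

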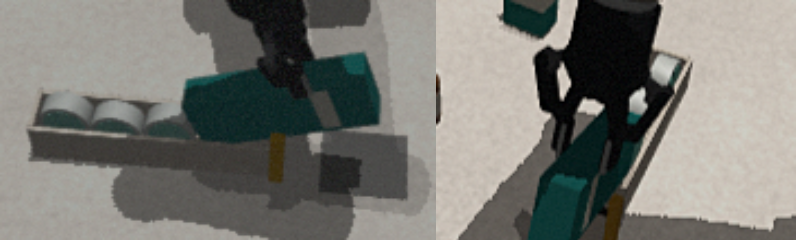

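All three tins are in the lane (scene crop (68,108), (118,117), (168,118)) and the wrist now carries only the empty weight. Lowering back.

```bash
python3 -c "
import numpy as np
r=np.array([-65.6,14.7]);X=np.array([.866,.5]);Z=np.array([.5,-.866])
def p(t): a=np.radians(t);return np.array([r[0]*np.cos(a)+r[1]*np.sin(a),-r[0]*np.sin(a)+r[1]*np.cos(a)+min(4,t*.4)])
for base in (50,):
  for t in range(50,-1,-5):
    a=np.radians(base);d=p(t)-p(base)
    x=X*np.cos(a)+np.array([X[1],-X[0]])*np.sin(a);z=Z*np.cos(a)+np.array([Z[1],-Z[0]])*np.sin(a)
    print(t,(d@x).round(1),(d@z).round(1),-np.radians(t-base).round(3))
from h import *
row(LANE,-66.6,73.4,60,y=.5)"
```

```text
50 0.0 0.0 -0.0
45 -3.8 4.5 0.087
40 -7.2 9.3 0.175
35 -10.1 14.4 0.262
30 -12.6 19.7 0.349
25 -14.6 25.2 0.436
20 -16.1 30.8 0.524
15 -17.2 36.6 0.611
10 -17.7 42.4 0.698
5 -17.0 50.2 0.785
0 -15.8 57.9 0.873
[-16.8   0.6  57.7] [-0.001  0.873 -0.002] t 13.8
```

>>> jog_arm(
  rows=[
    [[-3.8, 0, 4.5, 0, 0.087, 0], [-7.2, 0, 9.3, 0, 0.175, 0], [-10.1, 0, 14.4, 0, 0.262, 0], [-12.6, 0, 19.7, 0, 0.349, 0], [-14.6, 0, 25.2, 0, 0.436, 0], [-16.1, 0, 30.8, 0, 0.524, 0], [-17.2, 0, 36.6, 0, 0.611, 0], [-17.7, 0, 42.4, 0, 0.698, 0], [-17.5, 0, 47, 0, 0.75, 0], [-17.5, 0, 50, 0, 0.785, 0]],
  ],
)

```text
clock: 14.8
position: [480.8, 133.1, 78.5]
ee_rot: [0.719, -0.66, 0.16, 0.146]
contact_force: [-0.3, -0.2, -0.6]
gripper_width: 37.9
grasp_force: 60.7
```

>>> jog_arm(
  rows=[
    [[0, 0, 0, 0, 0, 0], [0, 0, 0, 0, 0, 0]],
  ],
)

```text
clock: 15.0
position: [480.8, 132.4, 79.1]
ee_rot: [0.719, -0.661, 0.159, 0.145]
contact_force: [-0.2, 0.9, -1.7]
gripper_width: 38.3
grasp_force: 60.7
```

```bash
python3 -c "
from h import *
where(LANE);row(LANE,-66.6,73.4,60,y=.5)"
```

```text
grasp [-64.7   1.1  80.9] phi 65.1 tooly [-0.002 -1.    -0.001] J [ 0.79  0.41 -0.56  0.41 -0.93 -1.01] F [-0.2  0.9 -1.7] w 38.3 gf 60.7376754283905
[-4.7  0.6  6. ] [ 0.     0.089 -0.002] t 15.0
```

>>> jog_arm(
  rows=[
    [[-1, 0, 1.5, 0, 0.022, 0], [-2.3, 0, 3, 0, 0.044, 0], [-3.5, 0, 4.5, 0, 0.066, 0], [-4.5, 0, 6, 0, 0.089, 0], [-4.5, 0, 6, 0, 0.089, 0], [-4.5, 0, 6, 0, 0.089, 0]],
  ],
)

```text
clock: 15.6
position: [480.9, 134.0, 71.8]
ee_rot: [0.711, -0.653, 0.191, 0.175]
contact_force: [0.3, 0.6, 0.5]
gripper_width: 38.2
grasp_force: 60.9
```

```bash
python3 -c "
from h import *
where(LANE)"
```

```text
grasp [-66.4   1.3  73.6] phi 59.9 tooly [-0.002 -1.    -0.001] J [ 0.82  0.46 -0.56  0.47 -0.97 -1.08] F [0.3 0.6 0.5] w 38.2 gf 60.894823372364044
```

>>> jog_arm(
  rows=[
    [[0, 0, 0, 0, 0, 0], [0, 0, 0, 0, 0, 0], [0, 0, 0, 0, 0, 0], [0, 0, 0, 0, 0, 0], [0, 0, 0, 0, 0, 0], [0, 0, 0, 0, 0, 0]],
  ],
  jaw=85,
)

```text
clock: 16.2
position: [480.7, 133.7, 71.9]
ee_rot: [0.711, -0.654, 0.191, 0.175]
contact_force: [-0.4, 0.1, -0.4]
gripper_width: 84.9
grasp_force: 0.0
```

>>> jog_arm(
  rows=[
    [[0, 0, -15, 0, 0, 0], [0, 0, -40, 0, 0, 0], [0, 0, -75, 0, 0, 0], [0, 0, -110, 0, 0, 0], [0, 0, -140, 0, 0, 0], [0, 0, -150, 0, 0, 0], [0, 0, -150, 0, 0, 0], [0, 0, -150, 0, 0, 0], [0, 0, -150, 0, 0, 0], [0, 0, -150, 0, 0, 0]],
  ],
)

```text
clock: 17.2
position: [473.8, 207.5, 200.6]
ee_rot: [0.711, -0.654, 0.191, 0.176]
contact_force: [1.0, 0.1, -0.0]
gripper_width: 85.0
grasp_force: 0.0
```

```bash
python3 -c "
from h import *
where(LANE)
a=get_image('scene')[130:240,160:360];b=get_image('side')[170:330,255:415]
cv2.imwrite('pics/g.png',np.hstack([cv2.resize(a,(436,240)),cv2.resize(b,(360,360))]) if 0 else np.hstack([cv2.resize(a,(436,240)),cv2.resize(b,(240,240))]))"
```

```text
grasp [-140.3    0.6  202.4] phi 59.8 tooly [-0.003 -1.     0.001] J [ 0.93  0.36 -0.29  0.35 -1.34 -1.  ] F [ 1.   0.1 -0. ] w 85.0 gf 0.0
```

View pics/g.png

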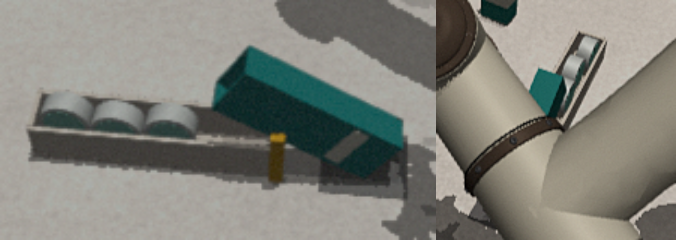

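The empty magazine leans on the ledge with its foot on the patch (370,175), the three tins stand on edge in the lane at (65,108), (117,116) and (170,120), and the arm is clear of everything.

>>> jog_arm(
  rows=[
    [[0, 0, 0, 0, 0, 0], [0, 0, 0, 0, 0, 0], [0, 0, 0, 0, 0, 0], [0, 0, 0, 0, 0, 0], [0, 0, 0, 0, 0, 0]],
  ],
)

```text
clock: 17.8
position: [474.2, 208.6, 201.7]
ee_rot: [0.711, -0.654, 0.191, 0.175]
contact_force: [-0.5, -0.5, 0.5]
gripper_width: 85.1
grasp_force: 0.0
```

```bash
python3 -c "
from bench import arm, readout, get_image, get_calibration
print(arm.job_done())"
```

```text
the job is handed in; nothing more can be done
None
```

The job is handed in at about 18 s on the clock: all three tins stand on edge in the lane, the empty magazine leans released on the ledge, and the bottles and box were left alone; no verdict was returned.

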